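Lock the knurled collar onto its spring-loaded stand and hold it home

TASK

Lift the knurled steel collar up and off its storage peg and put it over the spigot of the blue quick-lock stand. Turn it there until the keyways hidden in its underside drop over the cross pin, then push it down fully home against the spring and finish still holding it pushed home, because the spring lifts it again when you let go. Leave the tools, the timer and the sample box on the worktop where they are.

Things in the scene. Friction and masses are not known exactly. Their poses are not given: they have to be found in the camera images.
- collar: Loose knurled steel collar, a ring 52 mm outside diameter, 28.4 mm bore, 36 mm high, 0.1 to 0.2 kg, at first upright on the storage peg. Origin: centre of its underside, z up its axis. In the underside are four hidden radial keyways 90 degrees apart, 8.4 mm wide, 14 mm deep, reaching from bore to radius 22 mm. Their angle to its x axis is not told or marked. Grip it anywhere round the outside.
- collar_top (a point): Centre of the collar's top face, 36 mm above its origin, on its axis.
- peg_stand: Fixed storage peg: black round foot 84 mm diameter, 10 mm high; aluminium stem 28 mm diameter; shoulder 38 mm diameter with its top at 60 mm, on which the collar rests; above it an upright peg 23 mm diameter with a coned tip ending at 110 mm. Origin: centre of the underside, z up.
- stand: Fixed blue quick-lock stand: base plate 96 x 96 x 12 mm (screw heads to 15 mm), blue column 46 mm diameter up to 59 mm, brass spring plate 44 mm diameter (top at 68 mm when free), steel spigot 26.4 mm diameter up to 96 mm, its coned nose ending at 106 mm, 14 mm across. Origin: centre of the underside, z up.
- stand_pin (a point): Centre of the 5 mm cross pin, on the spigot's axis 71 mm above the stand's origin. The pin lies level and sticks out to radius 20 mm on both sides; its direction differs every time and is not given (this point's axes do not show it). Until keyed, the collar's underside rests on its crest, at 73.5 mm; turning it up to a quarter turn either way under light pressure finds the keyways.
- stand_home (a point): On the spigot's axis, 62 mm above the stand's origin: the collar's underside is here when fully home, on a solid shoulder. Once the keyways drop over the pin it first rests on the free spring plate, 6 mm above this point (5.5 mm below the unkeyed height). If it then sticks, the pin is rubbing on a keyway wall: turn it on by about 0.05 rad and push again.
- spring_plate (a joint): How far the spring plate is pushed down, m: 0 free, 0.006 when the collar is fully home. The spring pushes up with about 2.7 N at 0 and 6.9 N at 0.006, more than the collar weighs.
- timer: Bystander: white kitchen-type timer with buttons, 60 x 62 x 17 mm, lying on the worktop. Origin: centre of the underside.
- screwdriver: Bystander: red-handled screwdriver, 178 mm long, 24 mm thick, lying on the worktop.
- hex_key: Bystander: steel L-shaped hex key, 98 x 34 x 8 mm, lying on the worktop.
- sample_box_1: Bystander: small blue sample box, 44 x 60 x 26 mm, standing on the worktop. Origin: centre of the underside.
Mind the look-alikes: they are no part of the job. Leave any brown look-alike of the peg_stand alone.

How it is judged:
On the way:
1. the collar has been lifted up clear of its storage peg (z of collar in the frame of peg_stand above 0.112 m and contact force between collar and peg_stand below 0.1 N), for 0.1 s.
At the end, for the whole second after the job is handed in: The collar is keyed over the cross pin and home on the stand: underside within 2 mm of home height (62 mm above the stand's underside), on axis within 4 mm, upright within 0.08 rad, spring plate down over 4 mm, at rest, the fingers still pressing on it with over 2 N (z of collar in the frame of stand between 0.059 and 0.064 m and horizontal distance between collar and stand below 0.004 m and angle between collar's own z axis and vertical below 0.08 rad and value of joint spring_plate above 0.004 m and contact force between the fingers and collar above 2 N and linear speed of collar below 0.02 m/s); the arm keeps its last pose, push and grip.
It fails at once if a bystander (timer, screwdriver, hex key or sample box) is moved by more than 20 mm (distance of any of timer, screwdriver, hex_key, sample_box_1 from where it was at the start of the episode above 0.02 m).
It also fails if it takes over 64 s, if anything falls off the work surface, if the arm or the gripper's body presses on something with over 40 N, if the wrist force passes 120 N, or if a joint passes its speed limit or range.

ROBOT

A 6-joint arm with a two-finger parallel gripper is mounted at the origin on a cart in front of the work surface, level with it; the furniture and walls round the work are solid. World frame = base frame: x ahead of the robot, y to its left, z up, the work surface at z = 0. Lengths are in m, angles in rad, forces in N, time in s.
With the tool pointing down it reaches from about 0.275 to 0.75 m from the base axis. Payload 10.2 kg.
Tool frame: the origin (TCP) lies on the mounting face of the last link; the fingertips stand 166 mm ahead of it and the grasp point (between the pads) lies 147 mm ahead of it (env.grasp_offset is the z of the grasp point in the tool frame, in m); z points along the fingers, y is the line along which they close (so a half turn about z gives the same grasp; the last joint's range is limited). The gripper opens to 88 mm and grips with 3 to 60 N. Pads are 18 mm wide; open, the fingers measure 123 mm over their backs; the gripper's body (75 mm by 187 mm) begins 45 mm behind the grasp point.
Start: joints at [0.924, 0.313, 1.498, -0, 1.331, -0.223], TCP at [0.216, 0.479, 0.405] pointing down, gripper open.
Joint ranges: [-2.94, 2.94], [-0.97, 2.17], [0.19, 2.56], [-1.23, 4.37], [0.02, 3.11], [-2.88, 2.88]. Speed limits (rad/s): [2.39, 2.39, 3.01, 3.14, 3.14, 3.14].

INTERFACE

Orientations are given as a unit quaternion [w, x, y, z].
In Python, from station import monitor, vision, order, env gives the robot as it stands.
- The arm moves only by the tool servo_tool, never from a script. Its argument "series" is text: rows parted by semicolons, each of 5 numbers parted by spaces: the finger opening in mm, from 0 to 88.1, then the shift along the world's x, y, z in mm, then the turn about the world's z in degrees. A call has 1 to 8 rows; each row shifts and turns the commanded pose from where the row before left it; what a row does not reach is not made up. A row lasts 1/8 s, in which the tool goes at most 62.5 mm and 10.7 degrees, less where a joint would pass 70% of its speed; a pose out of reach is approached as far as the arm can. A call is refused whole if a number of a shift passes 62.5 or a number of a turn 10.7, either way. A call with a gripper value outside its range is refused whole. The fingers move at their own pace and stop on an object; "grip_force" is the grip in N (left out, the last holds). Time passes only in rows, so rows that do not move let the fingers close. It gives the time, the measured TCP pose, the force, the opening and the grip force at its end, in the units of the state.
- monitor.get_state(): the state, without advancing time (a new reading comes with each control period).
- vision.capture(name): name is "scene" or "side" or "wrist"; returns the picture (400x640x3 uint8, blue, green, red); there is no depth.
- vision.camera_info(name): a dict with "camera_matrix" (3x3 intrinsics, pixels), "world_to_cam" (4x4, takes a point from world to camera coordinates). Camera axes: x right, y down, z forward; pixel columns grow to the right and rows downward; lengths in m; the calibration is good to about 2 mm. A picture is of the moment at which its call begins: read the wrist's pose just before it. camera_info takes no time and is no camera call; for the wrist camera it gives the pose at the moment of the call.
- order.job_done(): hands the job in; it is judged then, once.
The state is a dict: "clock": time; "joint_positions": joint angles; "qvel": joint speeds; "joint_torque": joint torques, N m; "tcp_pos": TCP position; "orientation": TCP orientation; "wrist_force": force on the tool from outside, world axes, zero at the start; "wrist_torque": the same for the moment, N m; "opening": opening from 0.0 (shut) to 1.0 (fully open); "gripper_force": force on a finger pad.
Only numpy, scipy, OpenCV 4.12 (cv2) and the standard library are available. Lean on these libraries where they do the work, as an engineer would, in place of code of your own. Each camera call takes 0.05 s, during which the arm holds its last target. There are 200 camera calls.

## Working session

There is one attempt and no reset: what is moved stays moved. The work goes in short steps, Python scripts to look and compute and a tool call to move; the robot and the scene stay as the last step left them, time stands still between calls to the robot, and variables do not carry over. Pictures are saved under pics/ and viewed, at most 10 in all, crops included, and the job is handed in when it is done.

Besides the shell and the picture viewer there is one more tool, called after "Call:" by a JSON object that holds its "fn" and its "kwargs". servo_tool: Moves the arm, as the interface text tells. Its arguments: {"type":"object","properties":{"series":{"type":"string"},"grip_force":{"type":"number"}},"required":["series"]}

```bash
mkdir -p pics; ls; python3 - <<'E'
from station import monitor, vision, env
import cv2
s=monitor.get_state(); print(s)
a=vision.capture("scene"); b=vision.capture("side")
cv2.imwrite("pics/scene.png",a); cv2.imwrite("pics/side.png",b)
for n in("scene","side"): print(vision.camera_info(n))
E
```

```text
pics
{'clock': 0.0, 'joint_positions': array([ 9.23601243e-01,  3.13425088e-01,  1.49844168e+00, -2.15994460e-05,
        1.33103320e+00, -2.23413085e-01]), 'qvel': array([-0.00096054, -0.0003135 ,  0.00013267,  0.00194992,  0.00087058,
        0.00212979]), 'joint_torque': array([ 7.49696683e-04, -4.02208185e+01, -2.52274328e+01,  6.95556169e-02,
        3.51542572e-02, -1.19596921e-04]), 'tcp_pos': array([0.21587559, 0.47851165, 0.40417196]), 'orientation': array([-2.66127346e-04,  2.10306423e-01,  9.77635301e-01, -5.97121617e-04]), 'wrist_force': array([-0.52236868,  0.03192985,  0.54493615]), 'wrist_torque': array([-0.02124483, -0.03904478, -0.00105903]), 'gripper_force': 0.0, 'opening': 1.0020670346661393}
{'camera_matrix': array([[427.16081652,   0.        , 322.99953347],
       [  0.        , 427.16081652, 199.72423491],
       [  0.        ,   0.        ,   1.        ]]), 'world_to_cam': array([[ 0.5212389 , -0.85340129,  0.0040296 , -0.22249434],
       [-0.46627079, -0.28873639, -0.83619546,  0.28784227],
       [ 0.71477378,  0.43397872, -0.54841674,  0.79203758],
       [ 0.        ,  0.        ,  0.        ,  1.        ]])}
{'camera_matrix': array([[384.60803225,   0.        , 325.66557483],
       [  0.        , 384.60803225, 200.43777688],
       [  0.        ,   0.        ,   1.        ]]), 'world_to_cam': array([[-0.89852946, -0.43829903, -0.02321165,  0.44190305],
       [-0.20949162,  0.47473632, -0.85483255,  0.16285828],
       [ 0.38569169, -0.76322958, -0.51838454,  1.12670535],
       [ 0.        ,  0.        ,  0.        ,  1.        ]])}
```

View pics/scene.png

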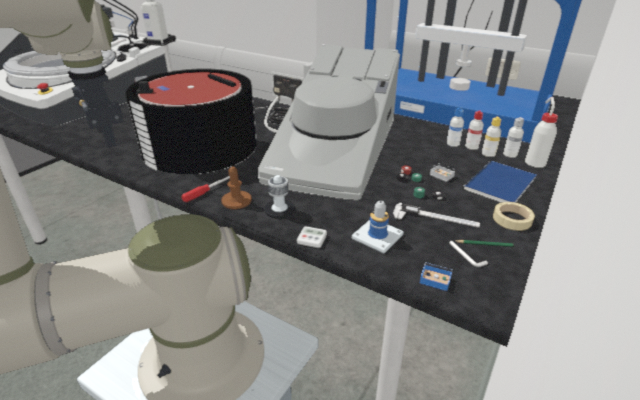

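View pics/side.png

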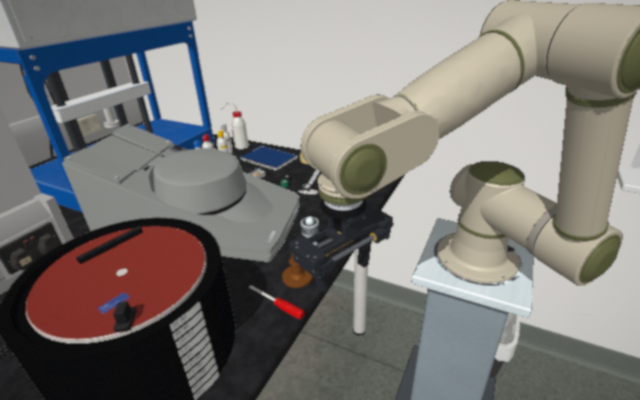

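The scene view shows the collar on its peg at about (279,187) with the brown look-alike at (236,190), and the blue stand's nose at about (380,204). The side view shows the collar at (310,225), beside the gripper. I'll compute rough positions and look from the wrist camera.

```bash
cat > h.py <<'E'
from station import monitor, vision, env
import cv2, numpy as np
def ray(n,u,v,z,ci=None):
    ci=ci or vision.camera_info(n); K=ci["camera_matrix"];T=ci["world_to_cam"];R=T[:3,:3]
    c=-R.T@T[:3,3]; d=R.T@np.linalg.inv(K)@[u,v,1]
    return c+d*(z-c[2])/d[2]
def proj(n,p,ci=None):
    ci=ci or vision.camera_info(n); q=ci["world_to_cam"]@[*p,1]; q=ci["camera_matrix"]@q[:3]; return q[:2]/q[2]
E
python3 - <<'E'
from h import *
print("peg tip",ray("scene",280,177,.11),"stand",ray("scene",380,203.5,.106), ray("scene",378,236,.012))
a=cv2.imread("pics/scene.png")
c=np.hstack([cv2.resize(a[160:225,250:315],(390,390),interpolation=cv2.INTER_CUBIC),cv2.resize(a[195:260,345:410],(390,390),interpolation=cv2.INTER_CUBIC)])
cv2.imwrite("pics/crop.png",c)
cv2.imwrite("pics/w0.png",vision.capture("wrist"))
ci=vision.camera_info("wrist");print(ci)
E
```

```text
peg tip [0.45511371 0.15014509 0.11      ] stand [ 0.48489825 -0.12454724  0.106     ] [ 0.48037334 -0.12911419  0.012     ]
{'camera_matrix': array([[314.37006125,   0.        , 318.41828131],
       [  0.        , 314.37006125, 197.51605326],
       [  0.        ,   0.        ,   1.        ]]), 'world_to_cam': array([[ 4.11484399e-01,  9.11416677e-01, -4.80753744e-04,
        -5.25706135e-01],
       [ 8.76411469e-01, -3.95535431e-01,  2.74690118e-01,
        -3.79424782e-02],
       [ 2.50166999e-01, -1.13452036e-01, -9.61532687e-01,
         3.89192824e-01],
       [ 0.00000000e+00,  0.00000000e+00,  0.00000000e+00,
         1.00000000e+00]])}
```

View pics/crop.png

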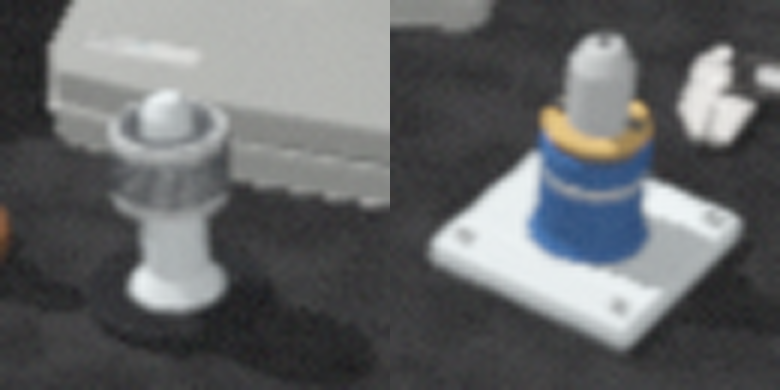

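View pics/w0.png

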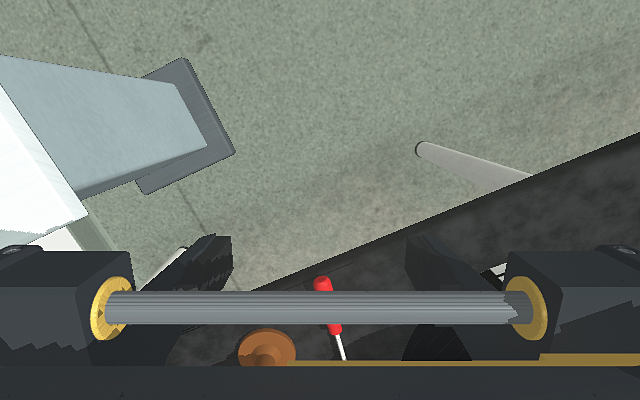

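Crops: the collar's top ring is centred at about (278,181) in the scene image, the nose tip at (380.7,202), and part of the pin shows at the right of the spigot. The wrist camera looks ahead of the fingers and is partly blocked by a rod. It shows the brown look-alike at (266,345) and the screwdriver.

```bash
python3 - <<'E'
from h import *
f=lambda *a:print(a,ray(*a).round(4))
f("scene",278,180.8,.096);f("scene",278,176,.11);f("scene",380.5,202,.106)
f("side",310,222,.096);f("scene",236,205,.0);f("scene",312,237,.017);f("scene",262,180,.0);f("scene",360,190,.0);f("scene",234,170,.1)
b=cv2.imread("pics/side.png")
cv2.imwrite("pics/c2.png",cv2.resize(b[195:295,270:370],(600,600),interpolation=cv2.INTER_CUBIC))
T=vision.camera_info("wrist")["world_to_cam"];R=T[:3,:3];c=-R.T@T[:3,3]
s=monitor.get_state();print("cam",c)
for z in(.147,.1):print(z,proj("wrist",s["tcp_pos"]-[0,0,z]), proj("wrist",s["tcp_pos"]-[0,0,.35]))
E
```

```text
('scene', 278, 180.8, 0.096) [0.4552 0.1577 0.096 ]
('scene', 278, 176, 0.11) [0.4566 0.1577 0.11  ]
('scene', 380.5, 202, 0.106) [ 0.4915 -0.1228  0.106 ]
('side', 310, 222, 0.096) [0.4596 0.1658 0.096 ]
('scene', 236, 205, 0.0) [0.4123 0.2794 0.    ]
('scene', 312, 237, 0.017) [0.3845 0.0062 0.017 ]
('scene', 262, 180, 0.0) [0.5606 0.3033 0.    ]
('scene', 360, 190, 0.0) [0.6686 0.018  0.    ]
('scene', 234, 170, 0.1) [0.4331 0.2906 0.1   ]
cam [0.15220989 0.50828446 0.38439131]
0.147 [316.53999254 270.14347917] [317.72012534 175.96539802]
0.1 [315.58456745 346.38922118] [317.72012534 175.96539802]
```

View pics/c2.png

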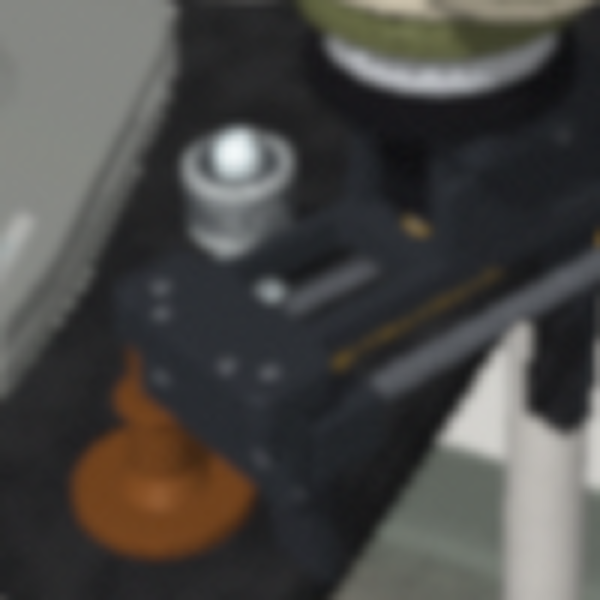

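Call:
{"fn": "servo_tool", "kwargs": {"series": "88 30 -40 -4 -6.5;88 30 -40 -4 -6.5;88 30 -40 -4 -6.5;88 30 -40 -4 -6.5;88 30 -40 -4 -6.5;88 30 -40 -4 -6.5;88 30 -40 -4 -6.5;88 30 -40 -4 -6.5"}}

```text
clock: 1.15
tcp_pos: [0.4567, 0.1571, 0.3725]
orientation: [-0.0, 0.619, 0.785, -0.0]
wrist_force: [-0.3, 0.7, 0.0]
opening: 0.999
gripper_force: 0.0
```

Call:
{"fn": "servo_tool", "kwargs": {"series": "88 0 0 0 0;88 0 0 0 0"}}

```text
clock: 1.4
tcp_pos: [0.4556, 0.1588, 0.3726]
orientation: [-0.0, 0.617, 0.787, -0.0]
wrist_force: [-0.2, -1.3, -1.1]
opening: 0.999
gripper_force: 0.0
```

```bash
python3 - <<'E'
from h import *
s=monitor.get_state();print(s["tcp_pos"],s["orientation"],s["clock"],s["joint_positions"])
a=vision.capture("wrist");ci=vision.camera_info("wrist")
print(proj("wrist",[.457,.160,.096]))
cv2.imwrite("pics/w1.png",a)
E
```

```text
[0.45562662 0.15884483 0.37258151] [-2.96683760e-04  6.17318300e-01  7.86713423e-01 -1.36484386e-04] 1.4 [ 9.19944388e-02  2.48592837e-01  1.67030210e+00  2.22573353e-04
  1.22331644e+00 -1.48218886e-01]
[319.40584681 194.7423088 ]
```

View pics/w1.png

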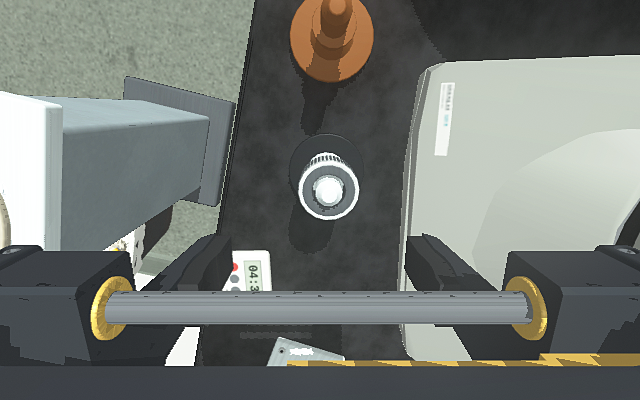

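The collar's top ring is centred at about (328,190). The brown look-alike is at (333,40), and the grey instrument's edge is at x≈405.

```bash
python3 - <<'E'
from h import *
a=cv2.imread("pics/w1.png");g=cv2.cvtColor(a,6)
m=((g>200)*255).astype(np.uint8);m[:140]=0;m[230:]=0;m[:,:285]=0;m[:,:370]*=1;m[:,372:]=0
cs=cv2.findContours(m,cv2.RETR_EXTERNAL,cv2.CHAIN_APPROX_NONE)[0]
for c in cs:
    if len(c)>20:
        e=cv2.fitEllipse(c);print(e,cv2.boundingRect(c))
        print(ray("wrist",*e[0],.096), ray("wrist",*e[0],.11))
E
```

```text
((328.1098937988281, 187.64988708496094), (57.877620697021484, 64.38676452636719), 173.07888793945312) (299, 152, 60, 68)
[0.46263546 0.16775888 0.096     ] [0.46135694 0.17106853 0.11      ]
```

Call:
{"fn": "servo_tool", "kwargs": {"series": "88 3 3 -40 0;88 2 2 -45 0;88 0 0 0 0;88 0 0 0 0"}}

```text
clock: 1.95
tcp_pos: [0.461, 0.1641, 0.2894]
orientation: [0.001, 0.617, 0.787, 0.001]
wrist_force: [-0.6, 0.2, -0.0]
opening: 1.001
gripper_force: 0.0
```

```bash
python3 - <<'E'
from h import *
s=monitor.get_state();print(s["tcp_pos"],s["clock"])
a=vision.capture("wrist");ci=vision.camera_info("wrist")
for z in(.096,.11):print(z,proj("wrist",[*s["tcp_pos"][:2],z]))
cv2.imwrite("pics/w2.png",a);np.save("pics/w2.npy",ci["world_to_cam"])
E
```

```text
[0.46102047 0.16413031 0.28939125] 1.95
0.096 [315.85253286 232.08214662]
0.11 [315.75115841 241.75911506]
```

View pics/w2.png

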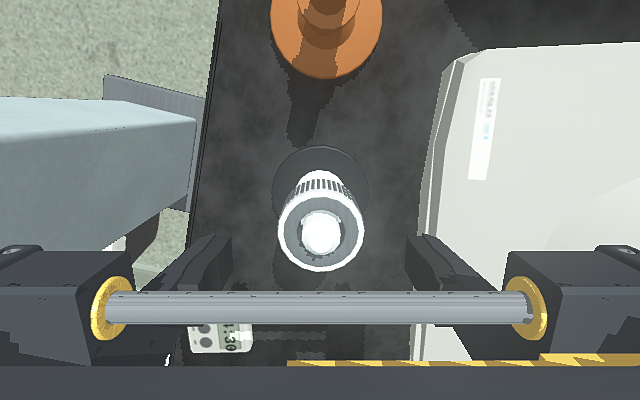

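Ring centre is at about (321,231), within about 3 mm of the tool axis at (316,232) and symmetric between the fingers. I'll descend and grip.

Call:
{"fn": "servo_tool", "kwargs": {"series": "88 1 0 -30 0;88 0 0 -30 0;88 0 0 0 0;40 0 0 0 0;40 0 0 0 0;40 0 0 0 0;40 0 0 0 0;40 0 0 0 0", "grip_force": 35}}

```text
clock: 3.0
tcp_pos: [0.462, 0.1636, 0.2281]
orientation: [0.0, 0.618, 0.786, 0.0]
wrist_force: [0.4, 0.6, 5.9]
opening: 0.584
gripper_force: 35.0
```

Call:
{"fn": "servo_tool", "kwargs": {"series": "40 0 0 25 0;40 0 0 25 0;40 0 0 25 0;40 0 0 0 0;40 0 0 0 0"}}

```text
clock: 3.62
tcp_pos: [0.4616, 0.1635, 0.3016]
orientation: [-0.001, 0.618, 0.786, -0.001]
wrist_force: [-0.4, -0.6, -1.8]
opening: 0.584
gripper_force: 35.0
```

Call:
{"fn": "servo_tool", "kwargs": {"series": "40 7 -45 0 0;40 7 -45 0 0;40 7 -45 0 0;40 7 -45 0 0;40 7 -45 0 0;40 0 0 0 0;40 0 0 0 0"}}

```text
clock: 4.5
tcp_pos: [0.4967, -0.061, 0.3017]
orientation: [-0.001, 0.618, 0.786, -0.0]
wrist_force: [-0.4, 0.5, -1.1]
opening: 0.58
gripper_force: 35.0
```

```bash
python3 - <<'E'
from h import *
s=monitor.get_state();print(s["tcp_pos"],s["clock"],s["joint_positions"])
a=vision.capture("scene");b=vision.capture("side");w=vision.capture("wrist")
p=s["tcp_pos"]
print(proj("scene",[p[0],p[1],p[2]-.147+.014]),proj("side",[p[0],p[1],p[2]-.147+.014]),proj("side",[.495,-.12,.106]))
q=np.round(proj("side",[.495,-.12,.106])).astype(int)
f=lambda im,u,v:cv2.resize(im[v-50:v+50,u-50:u+50],(400,400),interpolation=cv2.INTER_CUBIC)
for n,i in(("s3",a),("d3",b),("w3",w)):cv2.imwrite(f"pics/{n}.png",i)
print(q); cv2.imwrite("pics/c3.png",np.hstack([f(a,370,190),f(b,*q)]))
E
```

```text
[ 0.49665756 -0.06095461  0.30173975] 4.5 [-3.56722841e-01  3.68901041e-01  1.70876214e+00  2.53165599e-04
  1.06608520e+00 -5.96120196e-01]
[360.01372674 171.78781427] [331.21836148 166.00046422] [339.08916002 175.32644972]
[339 175]
```

View pics/c3.png

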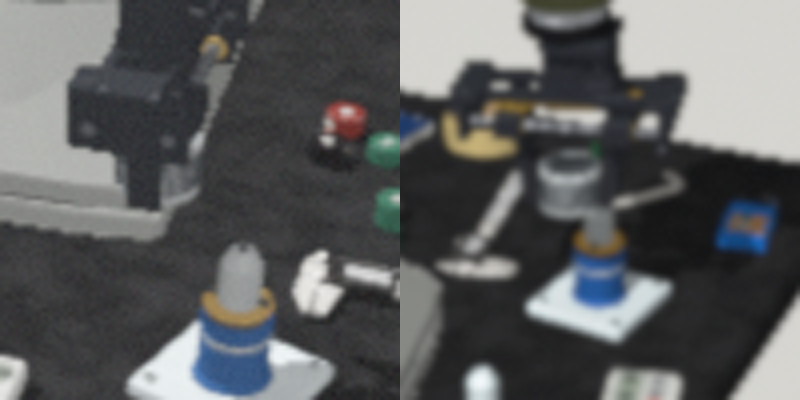

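The stand's nose tip is at about (380.6,202.3) in the scene view and (338.7,177) in the side view. I'll do a two-view fix and use the known collar position to check bias.

```bash
python3 - <<'E'
from h import *
from scipy.optimize import least_squares as L
print("collar bias",proj("scene",[.4622,.164,.096]),"obs 278,180.8;",proj("side",[.4622,.164,.096]),"obs 309.7,223")
for n,f,box in(("scene","s3",(350,200,410,250)),("side","d3",(325,175,356,210))):
    im=cv2.imread(f"pics/{f}.png");x0,y0,x1,y1=box;c=im[y0:y1,x0:x1].astype(int)
    bl=(c[...,0]-c[...,2]>50); ys,xs=np.nonzero(bl);print(n,"blue rows",ys.min()+y0,ys.max()+y0)
    for r in range(ys.min(),ys.max()+1,3):
        k=np.nonzero(bl[r])[0]; print(r+y0,k.min()+x0,k.max()+x0,end="; ")
    print()
    g=cv2.cvtColor(im,6)
    r0=(200,218) if n=="scene" else (175,186)
    for r in range(*r0,2): print(r,g[r,370:392] if n=="scene" else g[r,330:348])
E
```

```text
collar bias [277.64184374 179.02172801] obs 278,180.8; [309.49670578 221.47959184] obs 309.7,223
scene blue rows 219 238
219 370 371; 222 371 387; 225 370 384; 228 370 385; 231 368 386; 234 369 387; 237 372 384; 
200 [56 59 57 55 58 56 57 51 69 73 80 76 75 70 63 66 63 65 66 65 65 63]
202 [ 57  50  55  54  57  58  81 116 137 129 100 110 132 127  90  70  63  58
  65  64  65  58]
204 [ 64  65  63  59  68 104 136 149 154 157 161 164 160 155 133  90  58  55
  54  49  53  53]
206 [ 65  66  66  65  90 124 149 156 157 162 165 165 161 159 152 126  82  63
  61  61  59  61]
208 [ 65  64  66  70  99 130 144 151 156 158 161 160 157 156 151 121  79  61
  59  61  62  62]
210 [ 60  60  62  70 105 132 145 153 152 154 155 154 152 151 147 119  66  58
  62  65  64  68]
212 [ 62  72  78  89 114 140 148 150 153 154 154 155 151 151 144 137 118  82
  64  63  66  61]
214 [ 96 124 132 131 137 144 148 154 151 153 154 155 151 147 136 118 120 111
  86  66  65  61]
216 [ 91 123 137 138 137 144 149 152 156 154 155 152 153 145 130 109 100 114
 107  72  65  60]
side blue rows 189 201
189 333 335; 192 334 342; 195 333 343; 198 332 344; 201 335 341; 
175 [123 115 105  98  95  90  82  74  65  56  54  71 106 139 152 151 139 115]
177 [129 126 127 130 126 121 120 115 107 100  96  93  90  83  75  67  56  46]
179 [102 103  98  93  96 111 122 124 121 119 115 102  77  51  38  35  35  34]
181 [ 36  33  29  36  61  91 109 114 115 114 113 101  77  49  31  26  26  29]
183 [ 31  29  42  65  87 102 109 113 114 114 112 108  95  79  57  38  30  28]
185 [ 27  34  58  83  97 103 102 100 104 109 109 106 101  91  75  53  35  27]
```

```bash
python3 - <<'E'
from h import *
from scipy.optimize import least_squares as L
A=vision.camera_info("scene");B=vision.camera_info("side")
for us in(337.9,338.3,338.7):
    r=L(lambda p:[proj("scene",[*p,.09],A)[0]-379.9,proj("side",[*p,.09],B)[0]-us],[.49,-.12]);print(us,r.x)
    print(proj("scene",[*r.x,.106],A),proj("side",[*r.x,.106],B))
E
```

```text
337.9 [ 0.49923155 -0.11893564]
[380.4069862  200.04056275] [337.86947488 175.23345037]
338.3 [ 0.49794765 -0.11953591]
[380.40756169 200.35861888] [338.27192242 175.22821844]
338.7 [ 0.49666382 -0.12013615]
[380.40813846 200.67738057] [338.6743701  175.22298651]
```

Call:
{"fn": "servo_tool", "kwargs": {"series": "40 0.5 -20 0 0;40 0.5 -20 0 0;40 0.5 -18.5 0 0;40 0 0 -15 0;40 0 0 0 0;40 0 0 0 0"}}

```text
clock: 5.4
tcp_pos: [0.4984, -0.1195, 0.2876]
orientation: [-0.0, 0.617, 0.787, -0.0]
wrist_force: [-0.2, -0.4, -0.3]
opening: 0.578
gripper_force: 35.0
```

```bash
python3 - <<'E'
from h import *
s=monitor.get_state();print(s["tcp_pos"],s["clock"],s["wrist_force"])
a=vision.capture("scene");b=vision.capture("side");p=s["tcp_pos"]
f=lambda im,u,v:cv2.resize(im[v-35:v+35,u-35:u+35],(400,400),interpolation=cv2.INTER_CUBIC)
cv2.imwrite("pics/c4.png",np.hstack([f(a,380,200),f(b,338,175)]))
E
```

```text
[ 0.49843645 -0.11947636  0.28756013] 5.4 [-0.17440503 -0.44833013 -0.28986734]
```

View pics/c4.png

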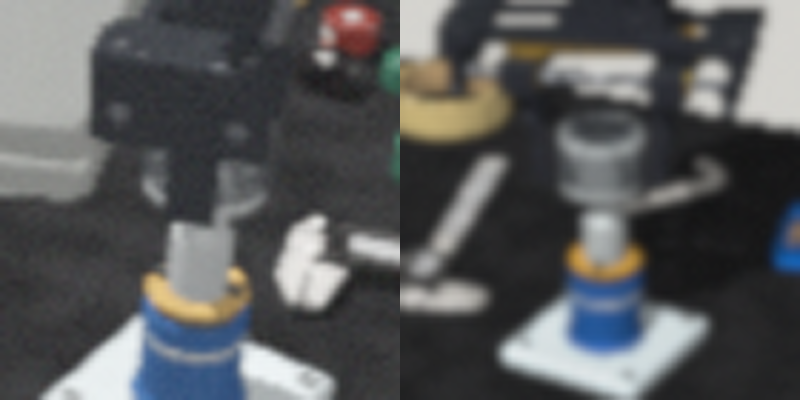

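The collar sits right over the spigot in both views (scene: collar 205, spigot 202; side: collar 601, spigot 602). I'll descend gently.

Call:
{"fn": "servo_tool", "kwargs": {"series": "40 0 0 -8 0;40 0 0 -6 0;40 0 0 -4 0;40 0 0 -4 0;40 0 0 0 0"}}

```text
clock: 6.12
tcp_pos: [0.4984, -0.1199, 0.2654]
orientation: [-0.0, 0.618, 0.786, -0.0]
wrist_force: [-0.3, 0.1, -1.0]
opening: 0.586
gripper_force: 35.0
```

Call:
{"fn": "servo_tool", "kwargs": {"series": "40 0 0 -2 0;40 0 0 -2 0;40 0 0 -2 0;40 0 0 -2 0;40 0 0 0 0"}}

```text
clock: 6.75
tcp_pos: [0.4984, -0.1199, 0.2576]
orientation: [-0.0, 0.618, 0.787, -0.0]
wrist_force: [-0.7, -0.1, -1.0]
opening: 0.58
gripper_force: 35.0
```

No resistance, and the collar is now over the spigot. Next down to just above the pin.

Call:
{"fn": "servo_tool", "kwargs": {"series": "40 0 0 -4 0;40 0 0 -4 0;40 0 0 -4 0;40 0 0 -2 0;40 0 0 0 0"}}

```text
clock: 7.38
tcp_pos: [0.4984, -0.1199, 0.2436]
orientation: [-0.0, 0.618, 0.786, -0.0]
wrist_force: [0.4, -0.4, -1.7]
opening: 0.584
gripper_force: 35.0
```

Call:
{"fn": "servo_tool", "kwargs": {"series": "40 0 0 -1 0;40 0 0 -1 0;40 0 0 -1 0;40 0 0 0 0"}}

```text
clock: 7.88
tcp_pos: [0.4984, -0.1199, 0.241]
orientation: [0.0, 0.618, 0.787, -0.0]
wrist_force: [-3.9, 1.0, 3.6]
opening: 0.583
gripper_force: 35.0
```

Call:
{"fn": "servo_tool", "kwargs": {"series": "40 0 0 -0.7 0;40 0 0 0 -5;40 0 0 0 -5;40 0 0 0 -5;40 0 0 0 0"}}

```text
clock: 8.5
tcp_pos: [0.4984, -0.12, 0.2398]
orientation: [-0.0, 0.715, 0.699, -0.0]
wrist_force: [-0.3, -0.2, -1.8]
opening: 0.582
gripper_force: 35.0
```

The force vanished, so the collar may have keyed. I'll push down gently.

Call:
{"fn": "servo_tool", "kwargs": {"series": "40 0 0 -1 0;40 0 0 -1 0;40 0 0 -1 0;40 0 0 0 0"}}

```text
clock: 9.0
tcp_pos: [0.4983, -0.1199, 0.2368]
orientation: [-0.0, 0.715, 0.699, -0.0]
wrist_force: [-3.7, -0.3, -1.3]
opening: 0.585
gripper_force: 35.0
```

Free drop: keyed. The spring plate should be met at about TCP 0.236, and home at about 0.230.

Call:
{"fn": "servo_tool", "kwargs": {"series": "40 0 0 -1 0;40 0 0 -1 0;40 0 0 -1 0;40 0 0 -1 0;40 0 0 0 0", "grip_force": 50}}

```text
clock: 9.62
tcp_pos: [0.4983, -0.1199, 0.2332]
orientation: [-0.0, 0.715, 0.699, -0.0]
wrist_force: [-6.1, -0.8, 4.1]
opening: 0.58
gripper_force: 50.0
```

Call:
{"fn": "servo_tool", "kwargs": {"series": "40 0 0 -1 0;40 0 0 -1 0;40 0 0 -0.7 0;40 0 0 0 0;40 0 0 0 0"}}

```text
clock: 10.25
tcp_pos: [0.4983, -0.1199, 0.2308]
orientation: [-0.0, 0.715, 0.699, -0.0]
wrist_force: [-6.8, 0.5, 7.0]
opening: 0.584
gripper_force: 50.0
```

Call:
{"fn": "servo_tool", "kwargs": {"series": "40 -0.6 0 0 0;40 0 0 -0.7 0;40 0 0 -0.7 0;40 0 0 -0.7 0;40 0 0 0 0;40 0 0 0 0"}}

```text
clock: 11.0
tcp_pos: [0.498, -0.1199, 0.23]
orientation: [0.001, 0.715, 0.699, 0.0]
wrist_force: [-9.3, 3.1, 20.6]
opening: 0.578
gripper_force: 50.0
```

Force jumped to 20 N at TCP 0.230, 11.5 mm below the pin-crest contact, which is exactly the home height. I'll check that it's steady, then hand in.

Call:
{"fn": "servo_tool", "kwargs": {"series": "40 0 0 0 0;40 0 0 0 0;40 0 0 0 0"}}

```text
clock: 11.38
tcp_pos: [0.498, -0.1198, 0.23]
orientation: [0.001, 0.715, 0.699, 0.0]
wrist_force: [-9.6, 3.1, 20.5]
opening: 0.581
gripper_force: 50.0
```

```bash
python3 - <<'E'
from station import monitor, order
s=monitor.get_state();print(s["tcp_pos"],s["wrist_force"],s["qvel"].round(3),s["opening"])
if s["tcp_pos"][2]<.2312 and s["wrist_force"][2]>8: print(order.job_done())
E
```

```text
[ 0.49802217 -0.11983283  0.23004569] [-9.64639745  3.08174233 20.52256559] [-0.     0.001 -0.     0.002 -0.001  0.001] 0.5807489145031435
the job is handed in; nothing more can be done
None
```

I handed the job in at about 11.4 s with the collar keyed over the pin and held about 20 N down at home height; home was read from arm height and force, not a final picture, and no verdict came back.

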